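# Lay a sample tube in the tilting cradle and jack it up

## Robot

A 7-joint arm with a two-finger parallel gripper is mounted at the origin on the work surface. World frame = base frame: x ahead of the robot, y to its left, z up, the work surface at z = 0. Lengths are in m, angles in rad, forces in N, time in s.
With the tool pointing down it reaches from about 0.4 to 0.85 m from the base axis. Payload 10.4 kg.
Tool frame: the origin (TCP) lies midway between the tips of the shut fingers; the grasp point (between the pads) lies 19 mm behind it (r.grasp_offset is the distance from the TCP to the grasp point, in m); x points along the fingers, y is the direction in which the jaws open and shut, and the axes are right-handed (so a half turn about x gives the same grasp; the last joint's range is limited). The gripper opens to 87 mm and grips with 3 to 60 N. Pads are 19 mm wide; open, the fingers measure 117 mm over their backs; the gripper's body (75 mm by 190 mm) begins 51 mm behind the grasp point.
Start: joints at [-1.175, 0.332, -0.065, 1.46, 0.022, 1.35, -0.088], TCP at [0.254, 0.571, 0.223] pointing down, gripper open.
Joint ranges: [-2.6, 2.6], [-0.5, 2.12], [-1.47, 1.34], [0.16, 2.42], [-1.27, 4.41], [0.06, 2.06], [-2.6, 2.6]. Speed limits (rad/s): [2.22, 2.22, 2.79, 2.79, 3.14, 3.14, 3.14].

## Interface

Orientations are given as a unit quaternion [x, y, z, w].
In Python, from bench import r, vision, close_job gives the robot as it stands. The module is installed in compiled form; this text tells all that it offers.
- The arm moves only by the shell command python3 -m pendant 'ROWS' [OPENING] [FORCE]. ROWS is text: rows parted by semicolons, each of 6 numbers parted by spaces: the shift along the tool's x, y, z in units of 0.25 m (1.0 is 0.25 m), then the turn, a rotation vector about the tool's x, y, z in units of 1.5 rad (1.0 is 1.5 rad). A call has 1 to 8 rows; each row is the pose to reach, as a shift and turn from the pose commanded when the call began, along the tool's axes at that moment; what a row does not reach only later rows make up. A row lasts 1/10 s, in which the tool goes at most 50 mm and 8.59 degrees, less where a joint would pass 70% of its speed; a pose out of reach is approached as far as the arm can. A call with a number of a shift or a turn outside -1 to 1 is refused whole. A call with a gripper value outside its range is refused whole. OPENING is the gripper command: -1 is shut, 1 is fully open, values between are in proportion, set as the call begins (- or left out, the last holds). The fingers move at their own pace and stop on an object; FORCE is the grip in N (left out, the last holds). Time passes only in rows, so rows that repeat a pose let the fingers close. It gives the time, the measured TCP pose, the force and the opening at its end, in the units of the state.
- r.read_state(): the state, without advancing time (a new reading comes with each control period).
- vision.camera(name): name is "scene" or "top"; returns (picture, depth): 384x512x3 uint8, blue, green, red; 384x512 float32, m along the optical axis (not along the pixel's ray), 0 where there is no reading.
- vision.get_calibration(name): a dict with "camera_matrix" (3x3 intrinsics, pixels), "k1" (the pictures are not rectified: a ray, as slopes to the right and down, at radius r is drawn at 1 + k1 r^2 times it, then the intrinsics apply), "rvec" (rotation vector, rad) and "tvec" (3), from world to camera coordinates, as OpenCV has them. Camera axes: x right, y down, z forward; pixel columns grow to the right and rows downward; lengths in m; the calibration is good to about 2 mm. A picture is of the moment at which its call begins. get_calibration takes no time and is no camera call.
- close_job(): hands the job in, once; it reports no verdict.
The state is a dict: "time": time; "joint_positions": joint angles; "joint_vel": joint speeds; "joint_torque": joint torques, N m; "ee_pos": TCP position; "eef_rot": TCP orientation; "ft_force": force on the tool from outside, world axes, zero at the start; "torque": the same for the moment, N m; "width": finger opening in m.
Only numpy, scipy, OpenCV 4.12 (cv2) and the standard library are available. Lean on these libraries where they do the work, as an engineer would, in place of code of your own. Each camera call takes 0.05 s, during which the arm holds its last target. There are 200 camera calls.

## Task

Take the blue-capped sample tube out of its holder and, without dropping it, lay it on its side in the white cradle with its cap towards the yellow lift pad, and let go of it. Then set the blue jack so that its saddle is centred under the yellow lift pad, pump the red handle fully down, let it come right back up so that the deck rocks back level, then press the handle fully down again and finish while still holding it down, the deck tilted on the jack alone. Leave the other things on the bench where they are.

Things in the scene. Friction and masses are not known exactly. Their poses are not given: they have to be found in the camera images.
- tube_center (a point): Centre, half-way up, of the blue-capped closed sample tube: 115 mm long, about 70 g, body 30 mm in diameter and 99 mm long, then a blue cap 34 mm in diameter, 16 mm long. z axis from bottom to cap. It starts upright, this point 67.5 mm above the bench; its lowest 15 mm sit in the holder's hole: lift it straight up 20 mm first.
- tube: The same sample tube, origin at the centre of its bottom end, z axis towards the cap.
- tube_cap (a point): Centre of the tube's blue cap, 49.5 mm beyond the tube's centre along the tube.
- holder: White square holder block for the tube, 64 x 64 mm and 25 mm high, fixed to the bench, with one round hole 33 mm in diameter and 15 mm deep. Origin at the centre of its underside.
- rocker: Grey fixed stand of the tilting cradle. Origin on the bench, z up; x level, from the deck's hinge (x = -85 mm, 79 mm high) to the lift pad. Base plate x -100 to +75 mm, 130 mm wide, 10 mm thick. Aluminium deck x -95 to +100 mm, 120 mm wide, top 85 mm above the bench; then a tongue 46 mm wide to x = +147 mm, free bench below it.
- cradle (a point): Where the lying tube's centre belongs, 124 mm above the bench, 39 mm above the deck. x along the cradle to the lift pad (cap's direction), z up from the deck. Two white 90 degree Vs, each 10 mm wide, centred 33 mm either side of this point (56 mm gap for fingers), edges 20 mm out, 4 mm below the tube's axis; white end stop on the hinge side, 65 mm away, 6 mm above the axis.
- lift_pad (a point): Centre of the underside of the yellow lift pad, a disc 40 mm in diameter below the deck's tongue, 75 mm above the bench with the deck level. The tongue's top carries a yellow disc with a black dot straight above it. x axis as the cradle's.
- deck (a joint): Tilt of the deck about its hinge in rad: 0 level (where it rests by its own weight), about 0.17 with the jack's handle fully down. The deck weighs 0.45 kg.
- jack: Blue hand-pumped bench jack, 0.88 kg, loose on the bench. Origin on its underside, x axis from pump handle to saddle, z up. Base plate x -135 to +100 mm, 85 mm wide, 10 mm thick. Saddle at x = +75 mm, y = 0. In use its x points roughly opposite to the rocker's x. The red paddle is on the -x side, above the base plate.
- jack_grip (a point): Point in the jack's blue pump block where it can be gripped from above: block 40 mm along the jack's x, 36 mm across its y, top 85 mm above the bench; this point is 70 mm above the bench, at x = +12 mm, y = 0 of the jack. Grip across y. With the jack so held it can be slid or carried.
- saddle_top (a point): Centre of the top of the jack's round saddle, 40 mm in diameter; 63 mm above the bench with the handle up (12 mm clear below the level lift pad), 107 mm with it fully down. It rises 88 mm per rad of handle.
- handle_paddle (a point): Centre of the top of the red paddle, 46 x 46 x 10 mm, on the pump handle. It swings about a level axis along jack y through jack x = -8 mm, z = 62 mm, radius 115 mm; its top is about 117 mm above the bench when up, 61 mm fully down, moving 11 mm to jack -x. Push it down from above (about 4 N at the top, 8 N at the bottom); a spring lifts it again. Its face is level when down.
- jack_handle (a joint): Pump handle angle in rad: 0 fully up (where the spring returns it), 0.5 fully down against its stop.
- dishes: Stack of two clear culture dishes, 94 mm in diameter, 31 mm high, a bystander: leave it. Origin at the centre of its underside.
- cap_tray: Small open red tray, 95 x 75 x 28 mm, a bystander: leave it. Origin at the centre of its underside.
- reagent: Amber reagent bottle with a white cap, 60 mm in diameter, 130 mm high, a bystander. Origin at the centre of its underside.
- tipbox: Green tip box with a pale lid, 120 x 80 x 67 mm, a bystander. Origin at the centre of its underside.
- marker: White marker pen with a black cap, 130 mm long, lying, a bystander. Origin under its middle.
Mind the look-alikes: they are no part of the job. Leave any green look-alike of the jack alone.

How it is judged:
By the outcome, as a careful person would: the job done as asked, in the order asked, and still so for the second after the job is handed in, while the arm keeps its last pose, push and grip.
It also fails if it takes over 67 s, if anything falls off the work surface, if the arm or the gripper's body presses on something with over 40 N, if the wrist force passes 120 N, or if a joint passes its speed limit or range.

## Working session

There is one attempt and no reset: what is moved stays moved. The work goes in short steps, Python scripts to look and compute and a shell command to move; the robot and the scene stay as the last step left them, time stands still between calls to the robot, and variables do not carry over. Pictures are saved under pics/ and viewed, about 8 in all and at most 12, crops included, and the job is handed in when it is done.

```bash
mkdir -p pics
cat > h.py <<'E'
import numpy as np, cv2
from scipy.spatial.transform import Rotation as R
from bench import r, vision
def cal(n):
    c=vision.get_calibration(n); K=np.array(c["camera_matrix"]);k=c["k1"]
    if k is not float: k=float(np.ravel(k)[0])
    return K,k,R.from_rotvec(np.ravel(c["rvec"])).as_matrix(),np.ravel(c["tvec"]).astype(float)
def ray(n,u,v):
    K,k,Rm,t=cal(n); x=(np.asarray(u,float)-K[0,2])/K[0,0]; y=(np.asarray(v,float)-K[1,2])/K[1,1]
    rd=np.hypot(x,y); s=rd.copy() if hasattr(rd,'copy') else rd
    for _ in range(20): s=rd/(1+k*s*s)
    f=1/(1+k*s*s)
    return np.stack([x*f,y*f,np.ones_like(x*f)],-1),Rm,t
def onplane(n,u,v,z):
    d,Rm,t=ray(n,u,v); C=-Rm.T@t; w=d@Rm
    return C+w*((z-C[2])/w[...,2])[...,None]
def depthpt(n,u,v,Z):
    d,Rm,t=ray(n,u,v); return (d*np.asarray(Z)[...,None]-t)@Rm
def cloud(n,dep):
    v,u=np.mgrid[:384,:512]; return depthpt(n,u,v,dep)
def proj(n,P):
    K,k,Rm,t=cal(n); c=np.atleast_2d(P)@Rm.T+t; a=c[:,:2]/c[:,2:]; a=a*(1+k*(a**2).sum(1,keepdims=True))
    return a*[K[0,0],K[1,1]]+K[:2,2]
def rows(P,Rt):
    "target TCP pos, rotation -> row numbers from present measured pose"
    s=r.read_state(); R0=R.from_quat(s["eef_rot"]); d=R0.inv().apply(np.array(P)-s["ee_pos"])/0.25
    w=(R0.inv()*Rt).as_rotvec()/1.5; return np.round(np.r_[d,w],3)
E
python3 - <<'E'
from h import *
ims=[]
for n in("scene","top"):
    p,d=vision.camera(n); cv2.imwrite(f"pics/{n}0.png",p); np.save(f"{n}0.npy",d); ims.append(p)
    K,k,Rm,t=cal(n); print(n,K.round(1).tolist(),k,(-Rm.T@t).round(3),Rm.round(2).tolist())
    cv2.imwrite(f"pics/{n}0b.png",cv2.resize(p,(768,576),interpolation=cv2.INTER_CUBIC))
s=r.read_state(); print(s); print(R.from_quat(s["eef_rot"]).as_matrix().round(3), r.grasp_offset)
E
```

```text
scene [[421.1, 0.0, 262.0], [0.0, 421.1, 190.8], [0.0, 0.0, 1.0]] -0.015923041543680398 [1.17  0.781 1.136] [[-0.79, 0.62, -0.01], [0.45, 0.55, -0.7], [-0.43, -0.56, -0.71]]
top [[499.8, 0.0, 259.6], [0.0, 499.8, 191.3], [0.0, 0.0, 1.0]] 0.07015780834914107 [ 0.219 -0.023  2.007] [[-0.02, -1.0, -0.0], [-0.99, 0.02, -0.16], [0.16, 0.0, -0.99]]
{'time': 0.1, 'joint_positions': array([-1.17460202,  0.33278606, -0.06470307,  1.46086481,  0.02159312,
        1.34992213, -0.08850756]), 'joint_vel': array([-0.00077077, -0.00184979, -0.00056594, -0.00326444,  0.0007611 ,
       -0.00055171,  0.00157955]), 'joint_torque': array([ 2.65471070e-03, -6.24539137e+01,  2.52915110e-02, -3.90718746e+01,
       -6.14900328e-02,  3.64210317e-02,  5.19129026e-05]), 'ee_pos': array([0.25401663, 0.57066003, 0.22184407]), 'eef_rot': array([ 0.14653394,  0.69173817, -0.1474298 ,  0.69158554]), 'ft_force': array([ 0.16088557,  0.47211585, -0.52360658]), 'torque': array([-0.03527936, -0.07065831, -0.00440445]), 'width': 0.08704123111167901}
[[-0.     0.407  0.914]
 [-0.001  0.914 -0.407]
 [-1.    -0.001  0.   ]] 0.0187
```

View pics/scene0b.png

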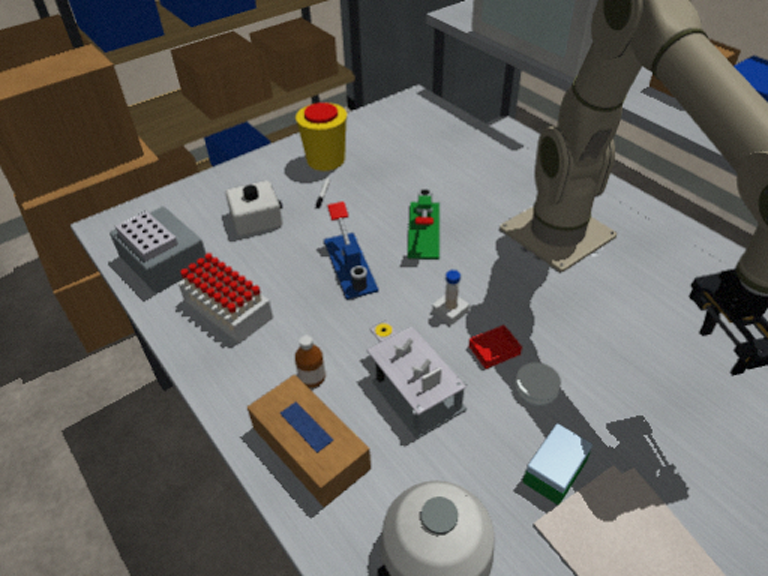

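View pics/top0b.png

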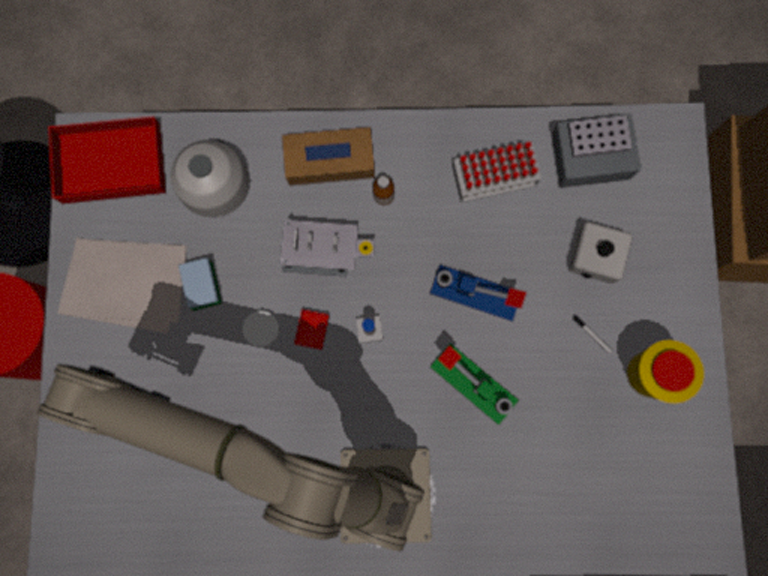

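The scene shows one blue-capped tube in a white holder (scene 452,283; top 368,325). There are two jacks: blue (top 478,291, saddle 445,278, paddle 515,297) and green (top 475,382), which is the look-alike. The rocker is at top (320,245) with its yellow pad at (366,247). I'll measure these next.

Run:
```python
from h import *
def cen(m): 
    n,l,st,c=cv2.connectedComponentsWithStats(m.astype(np.uint8)); i=1+np.argmax(st[1:,4]); return c[i],st[i,4],l==i
for n,boxes in (("top",dict(cap=(235,205,257,230),disc=(234,155,252,175),jack=(280,170,352,216),deck=(180,138,245,190),paddle=(330,185,355,210))),
        ("scene",dict(cap=(290,178,312,192),disc=(245,212,266,226),jack=(210,150,256,200),deck=(240,215,312,290),paddle=(212,130,236,150)))):
    p=cv2.imread(f"pics/{n}0.png"); d=np.load(f"{n}0.npy"); hsv=cv2.cvtColor(p,cv2.COLOR_BGR2HSV); H,S,V=[hsv[...,i].astype(int) for i in range(3)]
    P=cloud(n,d)
    M=dict(cap=(abs(H-112)<12)&(S>130),disc=(abs(H-26)<8)&(S>110),jack=(abs(H-112)<14)&(S>100),paddle=((H<6)|(H>174))&(S>150),deck=(S<60)&(V>110))
    for k,(a,b,c,e) in boxes.items():
        m=np.zeros_like(H,bool); m[b:e,a:c]=M[k][b:e,a:c]
        if k=="disc": m=cv2.morphologyEx(m.astype(np.uint8),cv2.MORPH_CLOSE,np.ones((5,5)))>0
        ctr,ar,mm=cen(m)
        z=P[mm][:,2]
        print(n,k,ctr.round(1),ar,"z pct",np.percentile(z,[5,50,95]).round(3),"med",np.median(P[mm],0).round(3))
        zp=dict(cap=.125,disc=.085,paddle=.117).get(k)
        if zp: print("   plane",onplane(n,*ctr,zp).round(4))
        if k=="jack":
            for lo,hi in((.0,.02),(.078,.095)):
                q=P[mm&(P[...,2]>lo)&(P[...,2]<hi)]
                if len(q)>5: print("   band",lo,len(q),q.mean(0).round(4),cv2.minAreaRect(q[:,:2].astype(np.float32)))
    for k,z0,c in(("deck",.085,(.73,.1)),):
        sub=(abs(P[...,2]-.085)<.008); a,b,c,e=boxes["deck"]; m=np.zeros_like(sub); m[b:e,a:c]=sub[b:e,a:c]
        q=P[cen(m)[2]]; print("  deck",len(q),cv2.minAreaRect(q[:,:2].astype(np.float32)))
    a,b,w=( (170,130,150),(170,130,150)) [0] if n=="top" else (200,120,150)
    cv2.imwrite(f"pics/{n}1.png",cv2.resize(p[b:b+110,a:a+190] if n=="top" else p[b:b+170,a:a+130],None,fx=4 if n=="top" else 3.5,fy=4 if n=="top" else 3.5,interpolation=cv2.INTER_CUBIC))
```

```text
top cap [245.2 216.3] 50 z pct [0.115 0.125 0.131] med [0.428 0.036 0.125]
   plane [0.4267 0.0351 0.125 ]
top disc [243.5 164.8] 70 z pct [0.077 0.084 0.093] med [0.634 0.041 0.084]
   plane [0.6345 0.0407 0.085 ]
top jack [315.5 195.5] 837 z pct [0.    0.011 0.085] med [ 0.518 -0.24   0.011]
   band 0.0 626 [ 0.5143 -0.2517  0.0094] ((0.5234066247940063, -0.2514353394508362), (0.23083074390888214, 0.0827939435839653), 69.93268585205078)
   band 0.078 78 [ 0.5315 -0.2233  0.0854] ((0.5317868590354919, -0.2229549139738083), (0.03798504173755646, 0.035889849066734314), 67.2990493774414)
top deck [210.8 162.5] 2477 z pct [-0.008  0.078  0.093] med [0.647 0.169 0.078]
top paddle [343.2 198.2] 119 z pct [0.105 0.117 0.128] med [ 0.491 -0.339  0.117]
   plane [ 0.4911 -0.3393  0.117 ]
  deck 1282 ((0.6437916159629822, 0.14846450090408325), (0.22453980147838593, 0.12560652196407318), 85.20735168457031)
scene cap [301.7 184.1] 69 z pct [0.11  0.123 0.127] med [0.43  0.04  0.123]
   plane [0.4334 0.0421 0.125 ]
scene disc [255.2 219.5] 75 z pct [0.082 0.085 0.089] med [0.636 0.041 0.085]
   plane [0.6352 0.0412 0.085 ]
scene jack [232.3 176.2] 727 z pct [0.004 0.01  0.084] med [ 0.54  -0.219  0.01 ]
   band 0.0 526 [ 0.5367 -0.2409  0.0089] ((0.526046872138977, -0.2509872615337372), (0.2408839613199234, 0.08584704995155334), 70.65576171875)
   band 0.078 78 [ 0.5371 -0.222   0.0839] ((0.5291455388069153, -0.2409963458776474), (0.08205708116292953, 0.03568543866276741), 69.85957336425781)
scene deck [282.2 242.8] 3197 z pct [-0.003  0.082  0.09 ] med [0.624 0.145 0.082]
scene paddle [224.8 140.2] 113 z pct [0.105 0.115 0.125] med [ 0.495 -0.336  0.115]
   plane [ 0.4964 -0.333   0.117 ]
  deck 1850 ((0.6477069854736328, 0.13891564309597015), (0.24557378888130188, 0.13153396546840668), 85.92082977294922)
```

View pics/top1.png

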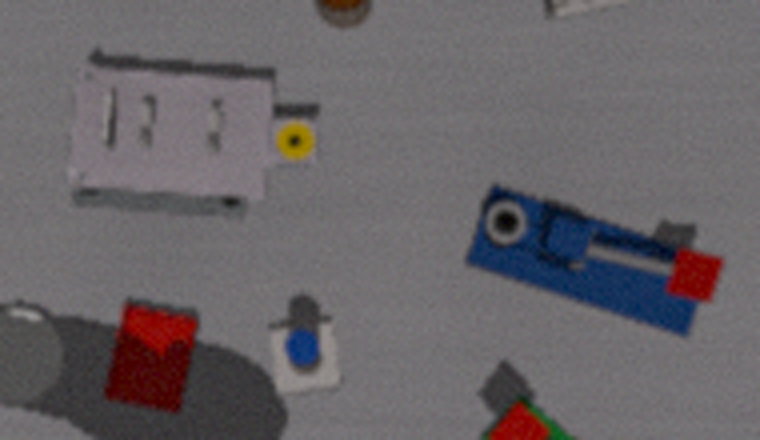

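Candidates: the blue jack at top crop (570,240) has a saddle, red paddle and blue block, so it fits. The green one at (520,420) is the look-alike. There is only one blue-capped tube, at crop (303,347). Next I'll measure the cradle and holder and compute a pre-grasp pose.

```bash
cat > plan.py <<'E'
from h import *
import sys
c=np.array([-.084,-.9965,0]); c/=np.linalg.norm(c)   # rocker x
def rot(x,z): return R.from_matrix(np.stack([x,np.cross(z,x),z],1))
def Rpick(th,h): # tool pitched th below horizontal along h, tube upright
    u=np.array([0,0,1.]); return rot(np.cos(th)*h-np.sin(th)*u, np.sin(th)*h+np.cos(th)*u)
def Rplace(th,c=c):
    u=np.array([0,0,1.]); return rot(-np.sin(th)*c-np.cos(th)*u, np.cos(th)*c-np.sin(th)*u)
E
python3 - <<'E'
from plan import *
for n in("top","scene"):
    d=np.load(f"{n}0.npy"); P=cloud(n,d)
    near=(abs(P[...,0]-.645)<.09)&(abs(P[...,1]-.145)<.12)
    q=P[near&(P[...,2]>.100)&(P[...,2]<.14)]
    L=q[:,:2]-[.645,.145]; c2=c[:2]; s=L@c2; t=L@[-c2[1],c2[0]]
    for a,b in((-.1,-.053),(-.053,-.015),(-.015,.02),(.02,.06),(.06,.1)):
        m=(s>a)&(s<b)
        if m.sum()>3: print(n,"s",a,b,m.sum(),q[m].mean(0).round(4),"s",s[m].mean().round(4),"t",t[m].mean().round(4),"trange",np.percentile(t[m],[3,97]).round(3),"z95",np.percentile(q[m][:,2],95).round(3))
    q=P[(abs(P[...,0]-.43)<.045)&(abs(P[...,1]-.04)<.045)&(abs(P[...,2]-.025)<.006)]
    print(n,"holder",len(q),cv2.minAreaRect(q[:,:2].astype(np.float32)))
    q=P[near&(abs(P[...,2]-.085)<.006)]; L=q[:,:2]-[.645,.145]; s=L@c2; t=L@[-c2[1],c2[0]]
    # edges: t limits as function of s
    for a in np.arange(-.09,.1,.03):
        m=abs(s-a)<.008; print("   s",a.round(3),np.percentile(t[m],[2,98]).round(4))
G=np.array([.430,.038,.077]); Rt=Rpick(np.radians(30),np.array([0,-1.,0])); x=Rt.apply([1,0,0])
print("pre high",rows(G+x*(.0187-.10)+[0,0,.10],Rt))
E
```

```text
top s -0.1 -0.053 30 [0.6498 0.2193 0.1237] s -0.0744 t -0.0014 trange [-0.024  0.018] z95 0.138
top s -0.053 -0.015 31 [0.6457 0.1858 0.1123] s -0.0407 t -0.0027 trange [-0.026  0.016] z95 0.125
top s 0.02 0.06 31 [0.6412 0.1198 0.1145] s 0.0254 t -0.0017 trange [-0.023  0.015] z95 0.128
top holder 134 ((0.42656877636909485, 0.035702724009752274), (0.06416147947311401, 0.06366968154907227), 6.633227348327637)
   s -0.09 [-0.0591  0.0578]
   s -0.06 [-0.0619  0.0549]
   s -0.03 [-0.0563  0.0559]
   s 0.0 [-0.0613  0.0532]
   s 0.03 [-0.0585  0.0555]
   s 0.06 [-0.059   0.0555]
   s 0.09 [-0.0226  0.0176]
scene s -0.1 -0.053 99 [0.6531 0.2219 0.1178] s -0.0773 t 0.0016 trange [-0.021  0.022] z95 0.131
scene s -0.053 -0.015 60 [0.6487 0.1865 0.1105] s -0.0416 t 0.0002 trange [-0.018  0.02 ] z95 0.119
scene s 0.02 0.06 55 [0.6424 0.1198 0.1102] s 0.0253 t -0.0004 trange [-0.019  0.02 ] z95 0.119
scene holder 172 ((0.4292019009590149, 0.034988537430763245), (0.0674109160900116, 0.06881143152713776), 7.914535045623779)
   s -0.09 [-0.055   0.0595]
   s -0.06 [-0.0569  0.0593]
   s -0.03 [-0.0574  0.06  ]
   s 0.0 [-0.0565  0.0586]
   s 0.03 [-0.0582  0.0586]
   s 0.06 [-0.0554  0.0586]
   s 0.09 [-0.0217  0.0215]
pre high [ 0.019 -1.403  1.395  0.694 -0.616 -0.4  ]
```

```bash
python3 -m pendant '0 -0.7 0.7 0.347 -0.308 -0.2;0 -0.7 0.7 0.347 -0.308 -0.2;0 -0.7 0.7 0.347 -0.308 -0.2;0 -0.7 0.7 0.347 -0.308 -0.2;0 -0.7 0.7 0.347 -0.308 -0.2;0 -0.7 0.7 0.347 -0.308 -0.2;0 -0.7 0.7 0.347 -0.308 -0.2' 1 20
cat > pre.py <<'E'
from plan import *
th=float(sys.argv[1]); G=np.array([.4285,.037,.077]); Rt=Rpick(np.radians(th),np.array([0,-1.,0])); x=Rt.apply([1,0,0])
s=r.read_state(); print(s["time"],s["ee_pos"].round(3),s["joint_positions"].round(2),"x",R.from_quat(s["eef_rot"]).as_matrix()[:,0].round(2))
for b,u in((.1,.1),(.09,0),(0,0)): print("back",b,"up",u,rows(G+x*(.0187-b)+[0,0,u],Rt))
E
python3 pre.py 30
```

```text
time: 0.8
ee_pos: [0.3427, 0.34, 0.222]
eef_rot: [0.177, 0.471, -0.447, 0.74]
ft_force: [-0.8, 0.2, -1.0]
width: 0.0872
0.8 [0.343 0.34  0.222] [-1.21  0.28  0.09  1.64  0.34  1.63 -0.55] x [ 0.16 -0.49 -0.86]
back 0.1 up 0.1 [ 0.528 -0.213  0.812  0.347 -0.309 -0.2  ]
back 0.09 up 0 [ 0.904 -0.165  0.629  0.347 -0.309 -0.2  ]
back 0 up 0 [ 1.212 -0.305  0.753  0.347 -0.309 -0.2  ]
```

```bash
python3 -m pendant '0.53 -0.21 0.81 0.347 -0.309 -0.2;0.53 -0.21 0.81 0.347 -0.309 -0.2;0.53 -0.21 0.81 0.347 -0.309 -0.2;0.53 -0.21 0.81 0.347 -0.309 -0.2;0.53 -0.21 0.81 0.347 -0.309 -0.2;0.53 -0.21 0.81 0.347 -0.309 -0.2;0.53 -0.21 0.81 0.347 -0.309 -0.2;0.53 -0.21 0.81 0.347 -0.309 -0.2'
python3 pre.py 30
```

```text
time: 1.6
ee_pos: [0.429, 0.1097, 0.2172]
eef_rot: [0.183, 0.184, -0.682, 0.684]
ft_force: [-0.3, 0.0, -0.4]
width: 0.0871
1.6 [0.429 0.11  0.217] [-1.1   0.44  0.31  1.75  0.56  1.77 -0.88] x [ 0.   -0.86 -0.5 ]
back 0.1 up 0.1 [ 0.007 -0.002  0.006  0.001 -0.001 -0.002]
back 0.09 up 0 [ 0.248 -0.002 -0.34   0.001 -0.001 -0.002]
back 0 up 0 [ 0.608 -0.003 -0.339  0.001 -0.001 -0.002]
```

```bash
python3 -m pendant '0.12 0 -0.17 0 0 0;0.25 0 -0.34 0 0 0;0.25 0 -0.34 0 0 0;0.35 0 -0.34 0 0 0;0.45 0 -0.34 0 0 0;0.53 0 -0.34 0 0 0;0.608 0 -0.34 0 0 0;0.608 0 -0.34 0 0 0'
python3 pre.py 30
python3 -m pendant '0 0 0 0 0 0;0 0 0 0 0 0;0 0 0 0 0 0;0 0 0 0 0 0;0 0 0 0 0 0;0 0 0 0 0 0' -1 25
python3 - <<'E'
from h import *
a,_=vision.camera("scene"); b,_=vision.camera("top")
cv2.imwrite("pics/g1.png",np.hstack([cv2.resize(a[130:290,220:380],(480,480)),cv2.resize(b[160:260,190:290],(300,480))]))
E
```

```text
time: 2.4
ee_pos: [0.4293, 0.0181, 0.0691]
eef_rot: [-0.183, -0.182, 0.683, -0.683]
ft_force: [0.9, 0.5, 0.6]
width: 0.0873
2.4 [0.429 0.018 0.069] [-1.    0.59  0.32  1.95  0.58  1.42 -1.  ] x [-0.   -0.87 -0.5 ]
back 0.1 up 0.1 [-0.606 -0.003  0.336 -0.001  0.     0.   ]
back 0.09 up 0 [-0.367 -0.003 -0.01  -0.001  0.     0.   ]
back 0 up 0 [-0.007 -0.003 -0.01  -0.001  0.     0.   ]
time: 3.0
ee_pos: [0.4292, 0.0189, 0.0678]
eef_rot: [0.183, 0.183, -0.683, 0.683]
ft_force: [0.7, 0.7, 0.4]
width: 0.0467
```

View pics/g1.png

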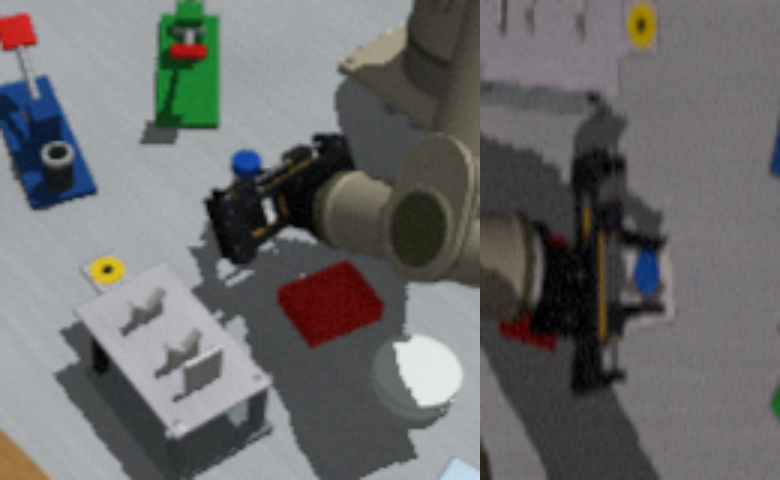

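The scene crop shows the fingers straddling the tube, with the cap at (247,163), and still closing at 47 mm. I'll keep closing.

```bash
python3 -m pendant '0 0 0 0 0 0;0 0 0 0 0 0;0 0 0 0 0 0;0 0 0 0 0 0;0 0 0 0 0 0' -1 25
python3 - <<'E'
from h import *
s=r.read_state(); R0=R.from_quat(s["eef_rot"]); print((R0.inv().apply([0,0,.03])/.25).round(3),(R0.inv().apply([0,0,.2])/.25).round(3),s["joint_positions"].round(2))
E
```

```text
time: 3.6
ee_pos: [0.4292, 0.0187, 0.0678]
eef_rot: [-0.183, -0.183, 0.683, -0.683]
ft_force: [-1.2, -0.1, 0.3]
width: 0.0289
[-0.06   0.     0.104] [-0.4    0.001  0.693] [-1.    0.59  0.32  1.95  0.58  1.42 -1.  ]
```

```bash
python3 -m pendant '-0.02 0 0.035 0 0 0;-0.04 0 0.069 0 0 0;-0.06 0 0.104 0 0 0;-0.1 0 0.173 0 0 0;-0.16 0 0.277 0 0 0;-0.24 0 0.416 0 0 0;-0.32 0 0.554 0 0 0;-0.32 0 0.554 0 0 0' - 30
cat > pl.py <<'E'
from plan import *
# grip point is off along tube: estimate grasp point relative tube centre
th=float(sys.argv[1]); off=float(sys.argv[2]); Rt=Rplace(np.radians(th)); x=Rt.apply([1,0,0]); C=np.array([.6445,.153,.124])
s=r.read_state(); print(s["time"],s["ee_pos"].round(4),s["joint_positions"].round(2),s["width"].round(4),s["ft_force"].round(1))
for u in(.15,.05,.02,0): print("up",u,rows(C+c*off+x*.0187+[0,0,u],Rt))
E
python3 pl.py 30 .009
python3 - <<'E'
from h import *
a,d=vision.camera("scene"); cv2.imwrite("pics/l1.png",a); P=cloud("scene",d); h=cv2.cvtColor(a,cv2.COLOR_BGR2HSV).astype(int)
s=r.read_state(); tcp=s["ee_pos"]; g=tcp-.0187*R.from_quat(s["eef_rot"]).as_matrix()[:,0]; print("grasp",g.round(4))
m=(abs(h[...,0]-112)<12)&(h[...,1]>130)&(np.linalg.norm(P-g,axis=-1)<.09); print(m.sum(),np.median(P[m],0).round(4),np.percentile(P[m][:,2],[3,97]).round(4),np.argwhere(m).mean(0))
E
```

```text
time: 4.4
ee_pos: [0.4303, 0.0192, 0.2321]
eef_rot: [0.187, 0.182, -0.682, 0.683]
ft_force: [0.2, 0.2, -1.6]
width: 0.029
grasp [0.4296 0.0353 0.2392]
72 [0.4373 0.0409 0.2887] [0.2798 0.3067] [147.61111111 303.58333333]Traceback (most recent call last):
  File "pl.py", line 4, in <module>
    s=r.read_state(); print(s["time"],s["ee_pos"].round(4),s["joint_positions"].round(2),s["width"].round(4),s["ft_force"].round(1))
                                                                                         ^^^^^^^^^^^^^^^^
AttributeError: 'float' object has no attribute 'round'
```

```bash
sed -i 's/s\["width"\].round(4)/s["width"]/' pl.py; python3 pl.py 30 .009; python3 pl.py 15 .009 | sed -n 2p
```

```text
4.45 [0.4297 0.0191 0.2298] [-1.05  0.31  0.37  1.9   0.65  1.69 -0.84] 0.02874642045719817 [-0.3  0.6 -1.7]
up 0.15 [-0.519  0.859 -0.177  0.059  1.044 -0.019]
up 0.05 [-0.318  0.858 -0.522  0.059  1.044 -0.019]
up 0.02 [-0.258  0.857 -0.626  0.059  1.044 -0.019]
up 0 [-0.217  0.857 -0.695  0.059  1.044 -0.019]
up 0.15 [-0.5    0.858 -0.174  0.054  0.87  -0.026]
```

```bash
python3 -m pendant '-0.15 0.15 0 0.01 0.2 0;-0.25 0.3 0 0.02 0.4 0;-0.35 0.45 -0.06 0.03 0.6 -0.01;-0.45 0.6 -0.12 0.04 0.7 -0.01;-0.5 0.75 -0.177 0.05 0.8 -0.01;-0.52 0.859 -0.177 0.055 0.9 -0.01;-0.52 0.859 -0.177 0.059 1 -0.019;-0.52 0.859 -0.177 0.059 1 -0.019'
python3 pl.py 30 .009
```

```text
time: 5.25
ee_pos: [0.6446, 0.1531, 0.2543]
eef_rot: [0.559, 0.515, -0.472, 0.447]
ft_force: [-0.5, -0.9, -2.4]
width: 0.029
5.25 [0.6446 0.1531 0.2543] [-0.47  0.37  0.33  1.38 -0.27  1.37 -0.18] 0.02899013886272208 [-0.5 -0.9 -2.4]
up 0.15 [-0.014 -0.    -0.003  0.012  0.245 -0.005]
up 0.05 [ 0.381 -0.006  0.059  0.012  0.245 -0.005]
up 0.02 [ 0.5   -0.007  0.078  0.012  0.245 -0.005]
up 0 [ 0.579 -0.008  0.09   0.012  0.245 -0.005]
```

```bash
python3 -m pendant '0 0 0 0.004 0.1 0;0 0 0 0.008 0.2 0;0 0 0 0.012 0.245 -0.005;0.2 0 0.03 0.012 0.245 -0.005;0.38 -0.006 0.059 0.012 0.245 -0.005;0.38 -0.006 0.059 0.012 0.245 -0.005;0.38 -0.006 0.059 0.012 0.245 -0.005'
python3 pl.py 30 .009
python3 - <<'E'
from plan import *
s=r.read_state(); Rm=R.from_quat(s["eef_rot"]).as_matrix(); g=s["ee_pos"]-.0187*Rm[:,0]
print("grasp",g.round(4))
ims=[]
for n,(a,b,w) in(("scene",(230,170,110)),("top",(180,120,80))):
    p,d=vision.camera(n); P=cloud(n,d); h=cv2.cvtColor(p,cv2.COLOR_BGR2HSV).astype(int)
    m=(abs(h[...,0]-112)<12)&(h[...,1]>130)&(np.linalg.norm(P-g,axis=-1)<.1)
    if m.sum()>5:
        q=P[m]; print(n,m.sum(),np.median(q,0).round(4),"along c from grasp",np.percentile((q-g)@c,[5,50,95]).round(4))
    ims.append(cv2.resize(p[b:b+w,a:a+w],(400,400),interpolation=cv2.INTER_CUBIC))
cv2.imwrite("pics/p1.png",np.hstack(ims))
E
```

```text
time: 5.95
ee_pos: [0.6432, 0.1534, 0.1585]
eef_rot: [0.636, 0.586, -0.37, 0.34]
ft_force: [0.6, 0.2, 0.1]
width: 0.029
5.95 [0.6432 0.1534 0.1585] [-0.25  0.43  0.27  1.59 -0.68  1.18  0.19] 0.029024535088888224 [0.6 0.2 0.1]
up 0.15 [-0.345  0.004 -0.197  0.     0.003  0.002]
up 0.05 [0.003 0.005 0.001 0.    0.003 0.002]
up 0.02 [0.107 0.005 0.061 0.    0.003 0.002]
up 0 [0.176 0.006 0.1   0.    0.003 0.002]
grasp [0.6425 0.1441 0.1748]
scene 11 [0.6325 0.1206 0.192 ] along c from grasp [-0.0131  0.0248  0.0443]
```

View pics/p1.png

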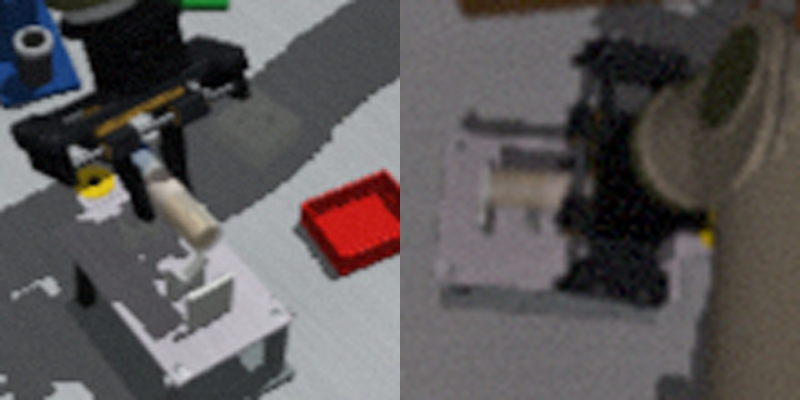

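The scene crop shows the tube held roughly level over the Vs, bottom end at (210,235) and cap towards the pad. I'll check its tilt and end position with depth.

Run:
```python
from plan import *
s=r.read_state(); Rm=R.from_quat(s["eef_rot"]).as_matrix(); g=s["ee_pos"]-.0187*Rm[:,0]
e=np.cross([0,0,1],c)
for n in("scene","top"):
    p,d=vision.camera(n); P=cloud(n,d); L=P-g; a=L@c; t=L@e
    m=(a>-.085)&(a<-.015)&(abs(t)<.022)&(abs(L[...,2])<.03)
    z=L[...,2]
    print(n,m.sum(),"a range",np.percentile(a[m],[1,5]).round(4))
    for lo in np.arange(-.075,-.015,.012):
        k=m&(a>=lo)&(a<lo+.012)
        if k.sum()>3: print(lo.round(3),k.sum(),"t",np.median(t[k]).round(4),"ztop",np.percentile(z[k],90).round(4),"zmed",np.median(z[k]).round(4))
```

```text
scene 193 a range [-0.0669 -0.0659]
-0.075 46 t 0.0006 ztop 0.0135 zmed 0.0015
-0.063 39 t 0.0064 ztop 0.0162 zmed 0.0117
-0.051 36 t 0.0061 ztop 0.0161 zmed 0.0122
-0.039 37 t 0.0076 ztop 0.0151 zmed 0.0121
-0.027 35 t 0.0072 ztop 0.0154 zmed 0.0123
top 110 a range [-0.0649 -0.0634]
-0.075 6 t -0.0079 ztop 0.0176 zmed 0.0152
-0.063 27 t -0.0068 ztop 0.0213 zmed 0.0112
-0.051 26 t -0.0052 ztop 0.0189 zmed 0.0127
-0.039 27 t -0.0049 ztop 0.0174 zmed 0.012
-0.027 24 t -0.003 ztop 0.0175 zmed 0.0128
```

```bash
python3 -m pendant '0.04 0.006 0.02 0 0 0;0.08 0.006 0.042 0 0 0;0.12 0.006 0.065 0 0 0;0.145 0.006 0.08 0 0 0;0.16 0.006 0.089 0 0 0;0.17 0.006 0.094 0 0 0;0.17 0.006 0.094 0 0 0'
python3 pl.py 30 .008
```

```text
time: 6.85
ee_pos: [0.6451, 0.1537, 0.1095]
eef_rot: [0.636, 0.586, -0.369, 0.34]
ft_force: [0.7, -0.6, -0.8]
width: 0.0293
6.85 [0.6451 0.1537 0.1095] [-0.23  0.48  0.25  1.63 -0.72  1.11  0.25] 0.02933908961204497 [ 0.7 -0.6 -0.8]
up 0.15 [-0.514 -0.002 -0.296  0.001  0.003  0.001]
up 0.05 [-0.167 -0.002 -0.098  0.001  0.003  0.001]
up 0.02 [-0.062 -0.002 -0.038  0.001  0.003  0.001]
up 0 [ 0.007 -0.002  0.001  0.001  0.003  0.001]
```

```bash
python3 -m pendant '0.004 0 0.002 0 0 0;0.007 0 0.004 0 0 0;0.007 0 0.004 0 0 0'; python3 -m pendant '0.004 0 0.002 0 0 0;0.007 0 0.004 0 0 0;0.007 0 0.004 0 0 0'; python3 -m pendant '0.004 0 0.002 0 0 0;0.004 0 0.002 0 0 0'
```

```text
time: 7.15
ee_pos: [0.6453, 0.1537, 0.108]
eef_rot: [0.636, 0.586, -0.369, 0.34]
ft_force: [0.2, 0.3, -1.2]
width: 0.0291
time: 7.45
ee_pos: [0.6457, 0.1539, 0.1072]
eef_rot: [0.637, 0.586, -0.369, 0.34]
ft_force: [-2.8, 0.0, 7.8]
width: 0.0293
time: 7.65
ee_pos: [0.6459, 0.154, 0.107]
eef_rot: [0.637, 0.586, -0.368, 0.34]
ft_force: [-6.0, -2.3, 12.8]
width: 0.0292
```

Contact is 12 N upwards, so the tube is seated. I'll ease off, release, and back out along the tool axis.

```bash
python3 -m pendant '-0.003 0 -0.002 0 0 0;-0.003 0 -0.002 0 0 0;-0.003 0 -0.002 0 0 0;-0.003 0 -0.002 0 0 0;-0.003 0 -0.002 0 0 0' 0.3
python3 -m pendant '-0.003 0 -0.002 0 0 0;-0.08 0 0 0 0 0;-0.2 0 0 0 0 0;-0.35 0 0 0 0 0;-0.5 0 0 0 0 0;-0.5 0 0 0 0 0' 1
python3 - <<'E'
from plan import *
s=r.read_state(); print(s["joint_positions"].round(2))
Cr=np.array([.6445,.153,.124]); e=np.cross([0,0,1],c); ims=[]
for n,(a0,b0,w) in(("scene",(230,190,110)),("top",(180,120,80))):
    p,d=vision.camera(n); P=cloud(n,d); h=cv2.cvtColor(p,cv2.COLOR_BGR2HSV).astype(int)
    L=P-Cr; a=L@c; t=L@e; z=L[...,2]
    m=(abs(a)<.08)&(abs(t)<.022)&(z>0)&(z<.03)
    print(n,m.sum(),np.percentile(a[m],[2,98]).round(4))
    for lo in np.arange(-.06,.06,.02):
        k=m&(a>=lo)&(a<lo+.02)
        if k.sum()>3: print(lo.round(3),k.sum(),"t",np.median(t[k]).round(4),"z",np.percentile(z[k],[50,90]).round(4))
    ims.append(cv2.resize(p[b0:b0+w,a0:a0+w],(400,400),interpolation=cv2.INTER_CUBIC))
cv2.imwrite("pics/p2.png",np.hstack(ims))
# jack grasp
J=np.array([.533,-.2235]); psi=np.radians(70.4); jx=np.array([np.cos(psi),np.sin(psi),0]); u=np.array([0,0,1.])
for sg in(1,-1):
    Rt=rot(-u,sg*jx); print("jack",sg,rows([.533,-.2235,.2],Rt))
E
```

```text
time: 8.15
ee_pos: [0.6451, 0.1538, 0.1053]
eef_rot: [0.636, 0.586, -0.369, 0.34]
ft_force: [0.7, -0.6, -0.0]
width: 0.0546
time: 8.75
ee_pos: [0.6424, 0.0883, 0.2194]
eef_rot: [0.639, 0.583, -0.368, 0.342]
ft_force: [1.6, 0.1, 0.4]
width: 0.086
[-0.18  0.38  0.31  1.53 -0.65  1.32  0.22]
scene 358 [-0.0703  0.0543]
-0.06 67 t 0.0052 z [0.0105 0.015 ]
-0.04 51 t 0.006 z [0.0112 0.0158]
-0.02 54 t 0.0073 z [0.0114 0.0162]
0.0 49 t 0.0073 z [0.0115 0.015 ]
0.02 51 t 0.0065 z [0.0115 0.015 ]
0.04 50 t 0.0079 z [0.013  0.0159]
top 239 [-0.0683  0.0543]
-0.06 35 t -0.0025 z [0.0107 0.0174]
-0.04 38 t -0.0041 z [0.0109 0.0183]
-0.02 38 t -0.0021 z [0.0114 0.0159]
0.0 36 t -0.0038 z [0.0125 0.0178]
0.02 42 t -0.0023 z [0.011  0.0174]
0.04 33 t -0.0019 z [0.0119 0.0176]
jack 1 [-0.59  -0.324  1.151 -1.862 -0.063 -0.494]
jack -1 [-0.59  -0.324  1.151  0.169 -0.344  0.044]
```

View pics/p2.png

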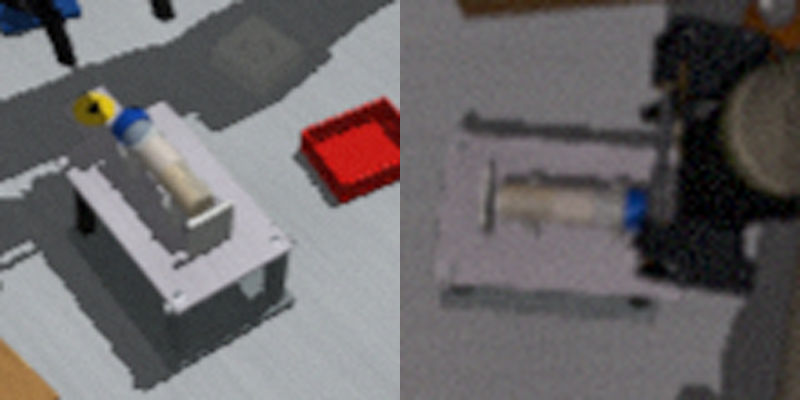

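The tube lies level in both Vs with the cap towards the pad (scene 130,125; top 635,205). The jack is next.

```bash
python3 -m pendant '-0.07 -0.04 0.15 0.02 -0.04 0;-0.15 -0.08 0.3 0.04 -0.09 0;-0.2 -0.12 0.45 0.06 -0.14 0;-0.27 -0.16 0.6 0.09 -0.18 0.02;-0.34 -0.2 0.75 0.12 -0.25 0.03;-0.42 -0.25 0.9 0.15 -0.3 0.04;-0.45 -0.3 0.95 0.169 -0.344 0.044;-0.45 -0.3 0.95 0.169 -0.344 0.044' 1
cat > jk.py <<'E'
from plan import *
def jack(yaw): 
    a=np.radians(yaw); jx=np.array([np.cos(a),np.sin(a),0]); return jx,rot(np.array([0,0,-1.]),-jx)
if __name__=="__main__":
    jx,Rt=jack(float(sys.argv[4])); X=float(sys.argv[1]);Y=float(sys.argv[2])
    s=r.read_state(); print(round(s["time"],2),s["ee_pos"].round(4),s["joint_positions"].round(2))
    for z in sys.argv[3].split(","): print(z,rows([X,Y,float(z)],Rt))
E
python3 jk.py .533 -.2235 .2,.12,.051 70.4
python3 - <<'E'
from h import *
for n in("scene","top"):
    p,d=vision.camera(n); P=cloud(n,d); h=cv2.cvtColor(p,cv2.COLOR_BGR2HSV).astype(int)
    m=(abs(h[...,0]-112)<14)&(h[...,1]>100)&(np.linalg.norm(P[...,:2]-[.53,-.25],axis=-1)<.17)
    for lo,hi in((0,.02),(.078,.093)):
        q=P[m&(P[...,2]>lo)&(P[...,2]<hi)]
        if len(q)>10: print(n,lo,len(q),q.mean(0).round(4),cv2.minAreaRect(q[:,:2].astype(np.float32)))
E
```

```text
time: 9.65
ee_pos: [0.5427, -0.1623, 0.1931]
eef_rot: [-0.577, -0.408, 0.579, -0.408]
ft_force: [1.6, 0.9, 0.5]
width: 0.0874
9.65 [ 0.5427 -0.1623  0.1931] [-0.23  0.23  0.51  1.68 -0.12  1.26 -0.03]
.2 [-0.028  0.045  0.244  0.001  0.001  0.002]
.12 [0.292 0.046 0.243 0.001 0.001 0.002]
.051 [0.568 0.047 0.243 0.001 0.001 0.002]
scene 0 527 [ 0.5363 -0.2404  0.0091] ((0.5250294804573059, -0.24924321472644806), (0.23551921546459198, 0.08805448561906815), 70.06668090820312)
scene 0.078 80 [ 0.537  -0.2221  0.0835] ((0.5295130610466003, -0.23992305994033813), (0.08224057406187057, 0.03503124788403511), 69.61795043945312)
top 0 385 [ 0.4998 -0.2932  0.0096] ((0.5051099061965942, -0.30026477575302124), (0.12490731477737427, 0.08359352499246597), 70.45842742919922)
top 0.078 13 [ 0.5267 -0.2389  0.0851] ((0.5276409983634949, -0.23901432752609253), (0.006560162641108036, 0.02863542176783085), 71.72444915771484)
```

Jack yaw is confirmed at 70.2°. Descending to grip.

```bash
python3 -m pendant '0 0.047 0.15 0 0 0;0 0.047 0.243 0 0 0;0.15 0.047 0.243 0 0 0;0.29 0.047 0.243 0 0 0;0.4 0.047 0.243 0 0 0;0.5 0.047 0.243 0 0 0;0.568 0.047 0.243 0 0 0;0.568 0.047 0.243 0 0 0' 1
python3 -m pendant '0 0 0 0 0 0;0 0 0 0 0 0;0 0 0 0 0 0;0 0 0 0 0 0;0 0 0 0 0 0;0 0 0 0 0 0;0 0 0 0 0 0;0 0 0 0 0 0' -1 40
python3 -m pendant '0 0 0 0 0 0;0 0 0 0 0 0;-0.01 0 0 0 0 0;-0.02 0 0 0 0 0;-0.03 0 0 0 0 0;-0.03 0 0 0 0 0' -1 60
```

```text
time: 10.55
ee_pos: [0.5333, -0.2224, 0.0491]
eef_rot: [-0.576, -0.41, 0.578, -0.406]
ft_force: [-0.4, -0.4, 0.1]
width: 0.087
time: 11.35
ee_pos: [0.5342, -0.224, 0.0522]
eef_rot: [-0.577, -0.408, 0.578, -0.407]
ft_force: [-0.9, 0.6, 1.8]
width: 0.0359
time: 11.95
ee_pos: [0.5344, -0.2241, 0.0597]
eef_rot: [-0.577, -0.408, 0.578, -0.408]
ft_force: [-0.3, -0.3, -7.7]
width: 0.0356
```

```bash
python3 jk.py .6285 -.1 .058 85.3
python3 - <<'E'
from h import *
for n in("scene","top"):
    p,d=vision.camera(n); P=cloud(n,d); h=cv2.cvtColor(p,cv2.COLOR_BGR2HSV).astype(int); H,S=h[...,0],h[...,1]
    near=np.linalg.norm(P[...,:2]-[.53,-.25],axis=-1)<.17
    q=P[(abs(H-112)<14)&(S>100)&near&(P[...,2]<.025)&(P[...,2]>0)]; print(n,"base",len(q),np.median(q,0).round(4),cv2.minAreaRect(q[:,:2].astype(np.float32)))
    q=P[((H<6)|(H>174))&(S>150)&near]; print(n,"paddle",len(q),np.median(q,0).round(4) if len(q) else "")
    cv2.imwrite(f"pics/j_{n}.png",p)
E
```

```text
11.95 [ 0.5344 -0.2241  0.0597] [-0.1   0.41  0.51  1.79 -0.23  1.01  0.16]
.058 [ 0.006  0.189 -0.594 -0.173  0.     0.001]
scene base 399 [ 0.5514 -0.2063  0.0165] ((0.5276820659637451, -0.24737855792045593), (0.23181936144828796, 0.08320518583059311), 70.89185333251953)
scene paddle 59 [ 0.5083 -0.3303  0.1207]
top base 293 [ 0.4941 -0.3064  0.0167] ((0.523857831954956, -0.251618891954422), (0.2310592085123062, 0.08424431085586548), 70.16142272949219)
top paddle 119 [ 0.4924 -0.3405  0.1217]
```

```bash
python3 -m pendant '0.003 0.04 -0.12 -0.04 0 0;0.003 0.09 -0.25 -0.08 0 0;0.003 0.13 -0.4 -0.12 0 0;0.003 0.17 -0.52 -0.15 0 0;0.003 0.189 -0.594 -0.173 0 0;0.003 0.189 -0.594 -0.173 0 0;0.003 0.189 -0.594 -0.173 0 0'
python3 jk.py .6297 -.0235 .059,.052 85.3
python3 - <<'E'
from h import *
s=r.read_state(); tcp=s["ee_pos"]; print(tcp.round(4))
jx=-R.from_quat(s["eef_rot"]).as_matrix()[:,2]; jy=np.cross([0,0,1],jx)
ims=[]
for n,(a,b) in(("scene",(205,165)),("top",(220,130))):
    p,d=vision.camera(n); P=cloud(n,d); h=cv2.cvtColor(p,cv2.COLOR_BGR2HSV).astype(int); H,S=h[...,0],h[...,1]
    L=P-tcp; A=L@jx; T=L@jy
    m=(A>.035)&(A<.1)&(abs(T)<.035)&(abs(P[...,2]-.07)<.009); q=np.c_[A[m],T[m],P[m][:,2]]
    if len(q)>5: print(n,"saddle A,T",len(q),q.mean(0).round(4),[(q[:,i].min().round(4),q[:,i].max().round(4)) for i in(0,1)])
    m=(abs(H-26)<8)&(S>110)&(abs(P[...,2]-.085)<.012)&(np.linalg.norm(P[...,:2]-[.635,.041],axis=-1)<.03)
    if m.sum()>3:
        mm=cv2.morphologyEx(m.astype(np.uint8),cv2.MORPH_CLOSE,np.ones((5,5))); v,u=np.argwhere(mm).mean(0); print(n,"disc",m.sum(),onplane(n,u,v,.087).round(4))
    ims.append(cv2.resize(p[b:b+90,a:a+90],(400,400),interpolation=cv2.INTER_CUBIC))
cv2.imwrite("pics/j2.png",np.hstack(ims))
E
```

```text
time: 12.75
ee_pos: [0.6282, -0.1003, 0.0583]
eef_rot: [-0.519, -0.479, 0.521, -0.479]
ft_force: [-0.6, -1.1, -9.4]
width: 0.0355
12.75 [ 0.6282 -0.1003  0.0583] [-0.22  0.51  0.4   1.62 -0.22  1.05  0.16]
.059 [-0.003 -0.019 -0.307  0.     0.001  0.001]
.052 [ 0.025 -0.019 -0.307  0.     0.001  0.001]
[ 0.6282 -0.1003  0.0583]
scene saddle A,T 92 [ 0.0646 -0.0023  0.0683] [(np.float64(0.0436), np.float64(0.0825)), (np.float64(-0.0204), np.float64(0.0173))]
scene disc 74 [0.6363 0.0422 0.087 ]
top saddle A,T 30 [0.0727 0.0001 0.069 ] [(np.float64(0.0649), np.float64(0.0805)), (np.float64(-0.0144), np.float64(0.0176))]
top disc 70 [0.6344 0.041  0.087 ]
```

View pics/j2.png

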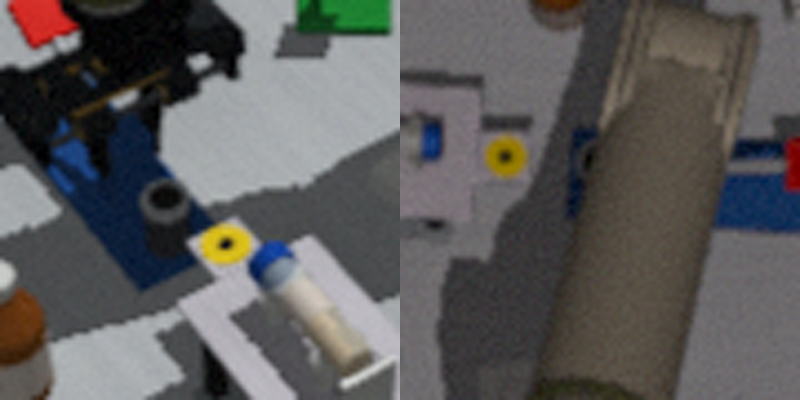

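The scene crop shows the saddle rim centred at (165,197) and the pad dot at (225,243), with the jack held clear. The relative shift within the same camera is what matters.

Run:
```python
from h import *
s=r.read_state(); jx=-R.from_quat(s["eef_rot"]).as_matrix()[:,2]; jy=np.cross([0,0,1],jx)
for z in(.067,.070):
    a=onplane("scene",205+165*.225,165+197*.225,z); b=onplane("scene",205+225*.225,165+243*.225,.087); d=b-a; print(a.round(4),b.round(4),"A",((a-s["ee_pos"])@jx).round(4),"shift",(d@jx).round(4),(d@jy).round(4))
```

```text
[ 0.6331 -0.0361  0.067 ] [0.6357 0.0442 0.087 ] A 0.0658 shift 0.0802 0.0041
[ 0.6346 -0.0338  0.07  ] [0.6357 0.0442 0.087 ] A 0.0682 shift 0.0778 0.0054
```

```bash
python3 -m pendant '0.01 -0.02 -0.08 0 0 0;0.018 -0.02 -0.16 0 0 0;0.018 -0.02 -0.22 0 0 0;0.018 -0.02 -0.27 0 0 0;0.018 -0.02 -0.312 0 0 0;0.018 -0.02 -0.312 0 0 0;0.024 -0.02 -0.312 0 0 0;0.026 -0.02 -0.312 0 0 0'
python3 - <<'E'
from h import *
s=r.read_state(); tcp=s["ee_pos"]; Rm=R.from_quat(s["eef_rot"]).as_matrix(); jx=-Rm[:,2]; print(tcp.round(4),np.degrees(np.arctan2(jx[1],jx[0])).round(2),s["ft_force"].round(1))
sad=tcp+.064*jx; print("saddle est",sad.round(4)); ims=[]
for n,(a,b) in(("scene",(215,165)),("top",(220,130))):
    p,d=vision.camera(n); ims.append(cv2.resize(p[b:b+90,a:a+90],(400,400),interpolation=cv2.INTER_CUBIC))
cv2.imwrite("pics/j3.png",np.hstack(ims))
E
```

```text
time: 13.65
ee_pos: [0.6299, -0.0232, 0.0522]
eef_rot: [-0.52, -0.479, 0.521, -0.479]
ft_force: [-2.7, -0.4, -2.5]
width: 0.0356
[ 0.6299 -0.0232  0.0522] 85.23 [-2.7 -0.4 -2.5]
saddle est [0.6352 0.0406 0.0522]
```

View pics/j3.png

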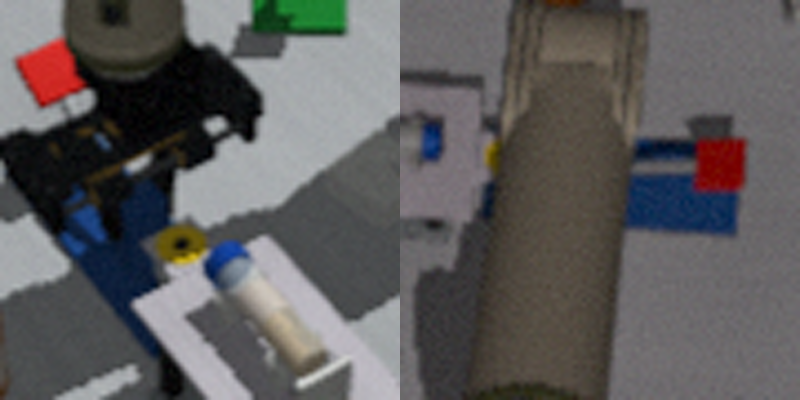

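The saddle estimate is (0.635, 0.041), under the dot, and the images agree. Releasing and lifting off.

```bash
python3 -m pendant '0.003 0 0 0 0 0;0.003 0 0 0 0 0;0.003 0 0 0 0 0;0.003 0 0 0 0 0' 0.3
python3 -m pendant '0 0 0 0 0 0;-0.1 0 0 0 0 0;-0.25 0 0 0 0 0;-0.42 0 0 0 0 0;-0.42 0 0.2 0 0 0;-0.42 0 0.38 0 0 0;-0.42 0 0.5 0 0 0;-0.42 0 0.5 0 0 0' 0.3
python3 - <<'E'
from jk import *
s=r.read_state(); print(s["ee_pos"].round(4))
ims=[]
for n,(a,b) in(("scene",(200,140)),("top",(220,130))):
    p,d=vision.camera(n); P=cloud(n,d); h=cv2.cvtColor(p,cv2.COLOR_BGR2HSV).astype(int); H,S=h[...,0],h[...,1]
    m=((H<6)|(H>174))&(S>150)&(np.linalg.norm(P[...,:2]-[.62,-.146],axis=-1)<.06)&(P[...,2]>.08); q=P[m]
    if len(q): v,u=np.argwhere(m).mean(0); print(n,"paddle",len(q),np.median(q,0).round(4),onplane(n,u,v,.117).round(4))
    m=(abs(H-112)<14)&(S>100)&(P[...,2]>0)&(P[...,2]<.02)&(abs(P[...,0]-.63)<.08)&(abs(P[...,1]+.05)<.15); q=P[m]; print(n,"base",len(q),cv2.minAreaRect(q[:,:2].astype(np.float32)))
    ims.append(cv2.resize(p[b:b+90,a:a+90],(400,400),interpolation=cv2.INTER_CUBIC))
cv2.imwrite("pics/j4.png",np.hstack(ims))
E
```

```text
time: 14.15
ee_pos: [0.6305, -0.0219, 0.0522]
eef_rot: [0.52, 0.479, -0.52, 0.479]
ft_force: [0.5, -0.1, 0.5]
width: 0.0546
time: 14.95
ee_pos: [0.6185, -0.1528, 0.1571]
eef_rot: [-0.521, -0.477, 0.523, -0.478]
ft_force: [0.1, -0.4, 0.2]
width: 0.0565
[ 0.6185 -0.1528  0.1571]
scene paddle 138 [ 0.6218 -0.1411  0.115 ] [ 0.6175 -0.1478  0.117 ]
scene base 547 ((0.6236406564712524, -0.051480285823345184), (0.23348230123519897, 0.09630902856588364), 84.9565200805664)
top base 347 ((0.6294957399368286, -0.015109390020370483), (0.1516028791666031, 0.08381693065166473), 84.88966369628906)
```

View pics/j4.png

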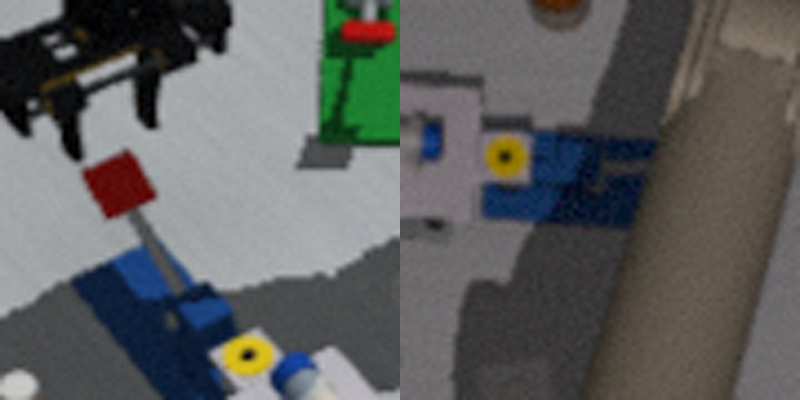

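The scene crop shows the paddle up at (120,185), the deck level and the dot above the jack. The base edges give a saddle of about (0.634, 0.041). I'll shut the fingers, then pump.

```bash
python3 -m pendant '0 0 -0.02 0 0 0;0 0 -0.02 0 0 0;0 0 -0.02 0 0 0;0 0 -0.02 0 0 0;0 0 -0.02 0 0 0;0 0 -0.02 0 0 0;0 0 -0.02 0 0 0;0 0 -0.02 0 0 0' -1 30
python3 -m pendant '0.05 0 0 0 0 0;0.1 0 0 0 0 0;0.14 0 0 0 0 0;0.17 0 0.003 0 0 0;0.2 0 0.008 0 0 0;0.23 0 0.015 0 0 0;0.26 0 0.02 0 0 0;0.26 0 0.02 0 0 0'
python3 jk.py .619 -.157 .061 85.2
```

```text
time: 15.85
ee_pos: [0.6203, -0.1415, 0.1566]
eef_rot: [-0.52, -0.479, 0.52, -0.479]
ft_force: [-0.1, -0.3, 1.1]
width: 0.0031
time: 16.65
ee_pos: [0.6198, -0.1474, 0.0911]
eef_rot: [-0.52, -0.479, 0.521, -0.479]
ft_force: [-0.9, -1.9, 5.4]
width: 0.0005
16.65 [ 0.6198 -0.1474  0.0911] [-0.17  0.48  0.44  1.6  -0.22  1.11  0.24]
.061 [ 0.12  -0.     0.039  0.001  0.001  0.   ]
```

```bash
python3 -m pendant '0.03 0 0.012 0 0 0;0.06 0 0.024 0 0 0;0.09 0 0.03 0 0 0;0.115 0 0.033 0 0 0;0.125 0 0.035 0 0 0;0.13 0 0.035 0 0 0;0.13 0 0.035 0 0 0'
python3 - <<'E'
from jk import *
ims=[]
for n,(a,b) in(("scene",(200,140)),("top",(220,130))):
    p,d=vision.camera(n); P=cloud(n,d); h=cv2.cvtColor(p,cv2.COLOR_BGR2HSV).astype(int); H,S=h[...,0],h[...,1]
    m=(abs(H-26)<8)&(S>110)&(np.linalg.norm(P[...,:2]-[.635,.041],axis=-1)<.035); q=P[m]
    if m.sum(): print(n,"disc",m.sum(),np.median(q,0).round(4))
    q=P[(abs(P[...,0]-.645)<.055)&(abs(P[...,1]-.145)<.11)&(P[...,2]>.075)&(P[...,2]<.17)]
    ims.append(cv2.resize(p[b:b+90,a:a+90],(400,400),interpolation=cv2.INTER_CUBIC))
cv2.imwrite("pics/d1.png",np.hstack(ims))
E
```

```text
time: 17.35
ee_pos: [0.6201, -0.153, 0.0614]
eef_rot: [0.521, 0.48, -0.519, 0.479]
ft_force: [-7.8, 5.9, 21.8]
width: 0.0002
scene disc 83 [0.6347 0.0459 0.1203]
top disc 68 [0.6347 0.0451 0.12  ]
```

View pics/d1.png

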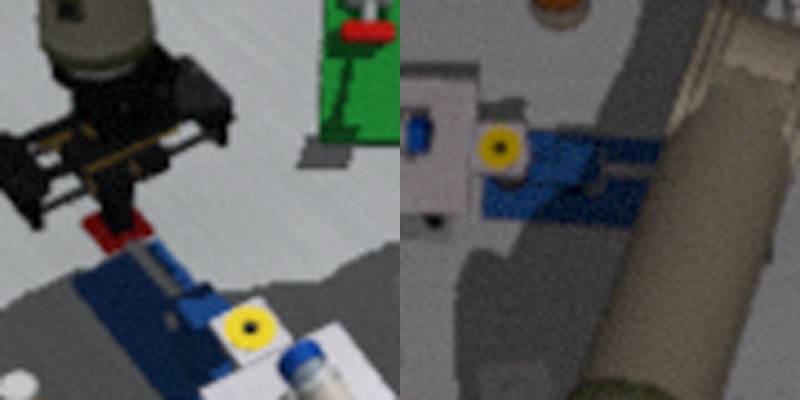

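Handle is at its stop (21.8 N, TCP z 0.061). The disc rose from 85 to 120 mm, a tilt of about 0.17. I'll let it up smoothly.

```bash
python3 -m pendant '-0.03 0 -0.003 0 0 0;-0.06 0 -0.008 0 0 0;-0.1 0 -0.015 0 0 0;-0.14 0 -0.024 0 0 0;-0.18 0 -0.03 0 0 0;-0.22 0 -0.035 0 0 0;-0.26 0 -0.035 0 0 0;-0.3 0 -0.035 0 0 0'
python3 -m pendant '-0.04 0 0 0 0 0;-0.08 0 0 0 0 0;-0.08 0 0 0 0 0;-0.08 0 0 0 0 0;-0.08 0 0 0 0 0;-0.08 0 0 0 0 0;-0.08 0 0 0 0 0;-0.08 0 0 0 0 0'
cat > chk.py <<'E'
from jk import *
ims=[]; Cr=np.array([.6445,.153,.124]); e=np.cross([0,0,1],c)
for n,(a,b) in(("scene",(200,140)),("top",(220,130))):
    p,d=vision.camera(n); P=cloud(n,d); h=cv2.cvtColor(p,cv2.COLOR_BGR2HSV).astype(int); H,S=h[...,0],h[...,1]
    m=(abs(H-26)<8)&(S>110)&(np.linalg.norm(P[...,:2]-[.635,.041],axis=-1)<.035); q=P[m]
    print(n,"disc",m.sum(),np.median(q,0).round(4))
    m=((H<6)|(H>174))&(S>150)&(np.linalg.norm(P[...,:2]-[.62,-.15],axis=-1)<.06); q=P[m]
    if len(q): v,u=np.argwhere(m).mean(0); print(n,"paddle",len(q),np.median(q,0).round(4),onplane(n,u,v,.117).round(4))
    m=(abs(H-112)<14)&(S>100)&(P[...,2]>0)&(P[...,2]<.02)&(abs(P[...,0]-.63)<.08)&(abs(P[...,1]+.05)<.15); q=P[m]; print(n,"base",len(q),cv2.minAreaRect(q[:,:2].astype(np.float32)))
    L=P-Cr; A=L@c; T=L@e; m=(abs(A)<.08)&(abs(T)<.022)&(L[...,2]>-.03)&(L[...,2]<.06)&(abs(H-112)<12)&(S>130); q=np.c_[A[m],T[m],L[m][:,2]]; print(n,"cap A,T,dz",m.sum(),np.median(q,0).round(4))
    ims.append(cv2.resize(p[b:b+110,a:a+110],(400,400),interpolation=cv2.INTER_CUBIC))
cv2.imwrite(sys.argv[1],np.hstack(ims))
s=r.read_state(); print(s["time"],s["ee_pos"].round(4),s["ft_force"].round(1))
E
python3 chk.py pics/d2.png
```

```text
time: 18.25
ee_pos: [0.6193, -0.147, 0.1345]
eef_rot: [-0.519, -0.479, 0.521, -0.479]
ft_force: [-1.1, 0.4, -0.8]
width: 0.0005
time: 19.05
ee_pos: [0.6198, -0.1464, 0.1538]
eef_rot: [-0.52, -0.479, 0.52, -0.479]
ft_force: [-0.7, 0.0, -0.5]
width: 0.0007
scene disc 75 [0.6366 0.0414 0.0859]
scene paddle 141 [ 0.6198 -0.1424  0.1153] [ 0.6182 -0.1458  0.117 ]
scene base 546 ((0.6122772097587585, -0.051160022616386414), (0.23203422129154205, 0.12060223519802094), 85.81746673583984)
scene cap A,T,dz 43 [0.046  0.0054 0.0139]
top disc 69 [0.6337 0.0423 0.0842]
top base 335 ((0.6297661662101746, -0.01331976056098938), (0.1484476774930954, 0.08405973017215729), 85.99833679199219)
top cap A,T,dz 29 [ 0.05   -0.0019  0.0137]
19.15 [ 0.6199 -0.1464  0.154 ] [ 0.6  0.3 -0.7]
```

View pics/d2.png

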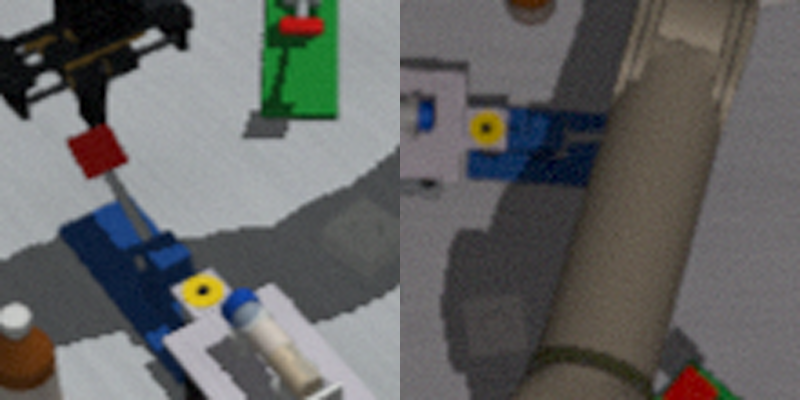

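The deck is back level (disc 85 mm), the handle is fully up with the tool clear, and the tube and jack haven't shifted. Pressing the second time and holding.

```bash
python3 -m pendant '0.06 0 0 0 0 0;0.11 0 0 0 0 0;0.15 0 0 0 0 0;0.18 0 0.005 0 0 0;0.21 0 0.012 0 0 0;0.24 0 0.018 0 0 0;0.27 0 0.022 0 0 0;0.3 0 0.026 0 0 0'
python3 -m pendant '0.03 0 0.004 0 0 0;0.055 0 0.006 0 0 0;0.07 0 0.006 0 0 0;0.08 0 0.006 0 0 0;0.08 0 0.006 0 0 0;0.08 0 0.006 0 0 0;0.08 0 0.006 0 0 0'
python3 chk.py pics/d3.png
```

```text
time: 19.95
ee_pos: [0.6193, -0.1543, 0.0791]
eef_rot: [-0.52, -0.479, 0.521, -0.479]
ft_force: [-1.7, -3.1, 6.5]
width: 0.0003
time: 20.65
ee_pos: [0.6194, -0.1556, 0.0612]
eef_rot: [0.52, 0.479, -0.52, 0.479]
ft_force: [-9.7, -0.9, 22.4]
width: 0.0005
scene disc 83 [0.6351 0.0471 0.1198]
scene paddle 71 [ 0.629  -0.1446  0.06  ] [ 0.6527 -0.1007  0.117 ]
scene base 549 ((0.6226587295532227, -0.05171789973974228), (0.2322353571653366, 0.09993467479944229), 84.57988739013672)
scene cap A,T,dz 40 [0.0345 0.0062 0.0362]
top disc 68 [0.6344 0.0452 0.12  ]
top base 380 ((0.6297861933708191, -0.01757487654685974), (0.15837882459163666, 0.08495931327342987), 86.77243041992188)
top cap A,T,dz 34 [ 0.0413 -0.0005  0.0357]
20.75 [ 0.6194 -0.1556  0.0612] [-8.5  0.3 22.6]
```

View pics/d3.png

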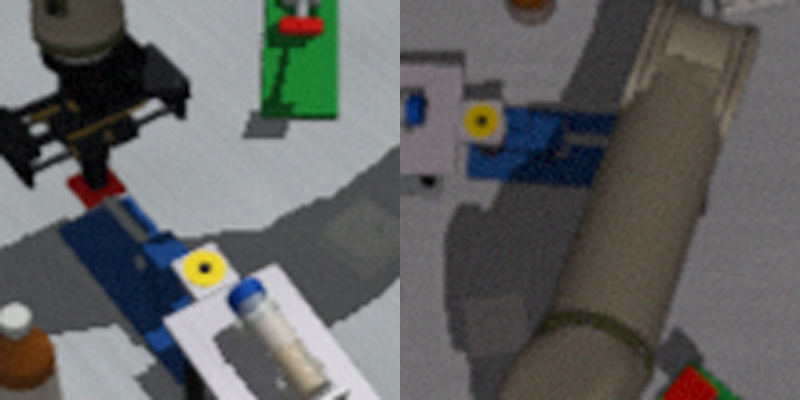

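The deck is tilted (disc 120 mm), the handle is on its stop with a steady 22 N, and the tube is in the cradle. Handing in.

```bash
python3 -c "
from bench import close_job
print(close_job())"
```

```text
the job is handed in; nothing more can be done
None
```

The whole job was done in the order asked and handed in at about 21 s of robot time, with the arm still holding the handle down.

- **Tube:** I lifted it straight out of the holder, turned it and laid it in the cradle with its cap towards the lift pad. After I let go, the depth images showed it level in both Vs. Its cap end measured about 3 mm short of nominal, on the stop side, which is about the measuring error.
- **Jack:** I carried the blue jack under the pad and released it. I put the saddle centre within about 2–3 mm of the pad centre, worked out from the grip and the base plate edges. The tongue hid the saddle at the end, so I could not see it directly.
- **First pump:** The handle reached its stop, with the tool at 61 mm and about 22 N. The deck's yellow disc rose from 85 to 120 mm, a tilt of about 0.17 rad. I then let it up fully and backed the tool clear; the disc returned to about 85 mm, so the deck was level.
- **Second press, held:** The tool was again at 61 mm with a steady 22 N and the disc at 120 mm. The tube was still in the cradle and the jack had not visibly moved.

A sideways force of about 9 N remained on the tool during the final hold, and it was steady. No check failed. I did not measure the bystanders or the green jack afterwards, and no move went near enough to touch them.

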